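Find the rattling slide canister and dock it for repair

ROBOT

A 6-joint arm with a two-finger parallel gripper is mounted at the origin on the work surface. World frame = base frame: x ahead of the robot, y to its left, z up, the work surface at z = 0. Lengths are in mm, angles in rad, forces in N, time in s.
With the tool pointing down it reaches from about 350 to 775 mm from the base axis. Payload 7.3 kg.
Tool frame: the origin (TCP) lies at the very end of the fingers, on their centre line; the grasp point (between the pads) lies bot.grip_point_offset behind it (bot.grip_point_offset is the distance from the TCP to the grasp point, in mm); z points along the fingers, y is the line along which they close (so a half turn about z gives the same grasp; the last joint's range is limited). The gripper opens to 92 mm and grips with 3 to 60 N. Pads are 19 mm wide; open, the fingers measure 130 mm over their backs; the gripper's body (75 mm by 190 mm) begins 47 mm behind the grasp point.
Start: joints at [1.08, 0.342, 1.524, -0, 1.275, -0.146], TCP at [177.441, 494.125, 226.741] pointing down, gripper open.
Joint ranges: [-2.53, 2.53], [-0.77, 2.02], [0.04, 2.7], [-1, 4.14], [0.28, 2.66], [-3.11, 3.11]. Speed limits (rad/s): [2.57, 2.57, 3.14, 3.14, 3.14, 3.14].

INTERFACE

Orientations are given as [roll, pitch, yaw] about the fixed x, y, z axes, in that order (R = Rz(yaw) Ry(pitch) Rx(roll)).
In Python, from plant import bot gives the robot as it stands. The module is installed in compiled form; this text tells all that it offers.
- The arm moves only by the tool carry_out, never from a script. Its argument "plan" is a list of rows, each an object of numbers: "tx", "ty", "tz": the shift along the world's x, y, z in mm; "rx", "ry", "rz": the turn, a rotation vector about the world's x, y, z in rad. A call has 1 to 12 rows; each row shifts and turns the commanded pose from where the row before left it; what a row does not reach is not made up. A row lasts 1/10 s, in which the tool goes at most 50 mm and 8.59 degrees, less where a joint would pass 70% of its speed; a pose out of reach is approached as far as the arm can. A call with a gripper value outside its range is refused whole. "gripper" is the closure, from 0 (fully open) to 1 (shut), set as the call begins (left out, the last holds). The fingers move at their own pace and stop on an object; the grip force is fixed at half the most. Time passes only in rows, so rows that do not move let the fingers close. It gives the time, the measured TCP pose, the force, the opening and the grip force at its end, in the units of the state.
- bot.get_obs(): the state, without advancing time (a new reading comes with each control period).
- bot.capture(name): name is "side" or "top" or "wrist"; returns the picture (420x560x3 uint8, red, green, blue); there is no depth.
- bot.camera_model(name): a dict with "camera_matrix" (3x3 intrinsics, pixels), "R" (3x3) and "t" (3): a world point X has camera coordinates R X + t. Camera axes: x right, y down, z forward; pixel columns grow to the right and rows downward; lengths in mm; the calibration is good to about 2 mm. A picture is of the moment at which its call begins: read the wrist's pose just before it. camera_model takes no time and is no camera call; for the wrist camera it gives the pose at the moment of the call.
- bot.close_job(): hands the job in; it is judged then, once.
The state is a dict: "time": time; "joint_positions": joint angles; "dq": joint speeds; "tau": joint torques, N m; "tool_pos": TCP position; "tcp_rot": TCP orientation; "contact_force": force on the tool from outside, world axes, zero at the start; "moment": the same for the moment, N m; "grip_width": finger opening in mm; "finger_force": force on a finger pad.
Only numpy, scipy, OpenCV 4.12 (cv2) and the standard library are available. Lean on these libraries where they do the work, as an engineer would, in place of code of your own. Each camera call takes 0.05 s, during which the arm holds its last target. There are 200 camera calls.

TASK

One of the three sealed tin slide canisters has a piece loose inside. Lift them one at a time and shake each gently, rocking it so that first one end is low and then the other, several times, to feel for the piece running from end to end; lay the sound ones back flat where they stood. Lay the rattling one flat between the rails of the oak repair cradle and slide it gently, without forcing, fully home against the brass end stop, leaving everything else on the ledge where it is.

Things in the scene. Friction and masses are not known exactly. Their poses are not given: they have to be found in the camera images.
- canister_1: sealed dark tin slide canister, a closed box 140 long (its x), 44 wide (its y), 56 high (its z), flat smooth sides; origin at the centre of its underside; 0.28 to 0.56 kg without any loose piece; lies flat on the ledge, long way within 0.25 rad of world x. One of the three look-alikes, a different one each time, has a piece loose inside; in the others nothing moves.
- canister_2: sealed dark tin slide canister, a closed box 140 long (its x), 44 wide (its y), 56 high (its z), flat smooth sides; origin at the centre of its underside; 0.28 to 0.56 kg without any loose piece; lies flat on the ledge, long way within 0.25 rad of world x. Looks the same as the others.
- canister_3: sealed dark tin slide canister, a closed box 140 long (its x), 44 wide (its y), 56 high (its z), flat smooth sides; origin at the centre of its underside; 0.28 to 0.56 kg without any loose piece; lies flat on the ledge, long way within 0.25 rad of world x. The loose piece, in whichever canister, is a 30 mm lead ball of 160 g that rolls freely 98 mm from end to end once one end is dipped 0.1 rad, and knocks on the end walls.
- cradle: oak repair cradle fixed to the ledge; origin under it at ledge height. Base plate 8 thick, from x=-90 to +80, 80 wide; two rails along x from x=-85 to +65, inner faces at y=-24 and +24 (2 free on each side of a canister), tops at z=22; open at the -x end. A canister that is home has its underside at z=8 and its origin at x=0, either way round. Setting down harder than 90 N is rough.
- end_stop: origin in the middle of the inner face of the brass end stop across the cradle's +x end: 70 along +x from the cradle's origin, 24 up; the stop is 80 wide, its top 40 above the ledge. Same axes as the cradle. Pushing on the stop with over 40 N is forcing.
- slide_1: bystander: square glass lantern slide in an oak frame, 83 x 83 x 9, lying flat; origin under its centre
- slide_2: bystander: square glass lantern slide in an oak frame, 83 x 83 x 9, lying flat; origin under its centre
- slide_3: bystander: square glass lantern slide in an oak frame, 83 x 83 x 9, lying flat; origin under its centre
- focus_tube: bystander: brass focusing tube standing upright, 44 across, 108 high; origin under its centre
- amber_bottle: bystander: cork-stoppered amber glass bottle, 52 across, 119 high; origin under its centre
- loupe: bystander: brass loupe ring, 38 across, 22 high; origin under its centre
- brush: bystander: small dusting brush, 120 long, lying flat; origin under its middle
Mind the look-alikes: they are no part of the job. Leave any green or pink look-alike of the canister_1 alone.

How it is judged:
By the outcome, as a careful person would: the job done as asked, in the order asked, and still so for the second after the job is handed in, with the robot touching nothing.
It also fails if it takes over 72 s, if anything falls off the work surface, if the arm or the gripper's body presses on something with over 40 N, if the wrist force passes 120 N, or if a joint passes its speed limit or range.

## Working session

There is one attempt and no reset: what is moved stays moved. The work goes in short steps, Python scripts to look and compute and a tool call to move; the robot and the scene stay as the last step left them, time stands still between calls to the robot, and variables do not carry over. Pictures are saved under pics/ and viewed, at most 10 in all, crops included, and the job is handed in when it is done.

Besides the shell and the picture viewer there is one more tool, called as a command line: name --argument value ..., lists and objects as JSON in quotes. carry_out: Moves the arm, as the interface text tells. Its arguments: {"type":"object","properties":{"plan":{"type":"array"},"gripper":{"type":"number"}},"required":["plan"]}

```bash
mkdir -p pics; python3 - <<'E'
from plant import bot
import cv2
print(bot.get_obs(), bot.grip_point_offset)
for n in ("top","side"):
    cv2.imwrite(f"pics/{n}0.png",bot.capture(n)[:,:,::-1]); m=bot.camera_model(n); print(n,m)
E
```

```text
{'time': 0.0, 'joint_positions': array([ 1.07998163e+00,  3.42731900e-01,  1.52499831e+00, -1.31188618e-05,
        1.27539532e+00, -1.45995867e-01]), 'dq': array([-0.00028455, -0.0011173 , -0.00043079,  0.00192193,  0.00013771,
       -0.00051336]), 'tau': array([-3.59577016e-04, -4.31243455e+01, -2.44218367e+01,  7.17697316e-02,
        5.57684444e-02, -5.84697295e-05]), 'tool_pos': array([177.25479053, 493.74860417, 226.04672805]), 'tcp_rot': array([-3.14007426e+00, -2.10587724e-04,  2.79677750e+00]), 'contact_force': array([ 0.01434763, -0.88718208, -0.68494918]), 'moment': array([-0.0443387 , -0.02642767,  0.04257407]), 'finger_force': 0.0, 'grip_width': 91.70737703742235} 18.8
top {'camera_matrix': array([[453.44441374,   0.        , 277.65790773],
       [  0.        , 453.44441374, 203.26694745],
       [  0.        ,   0.        ,   1.        ]]), 'R': array([[ 0.0131626 , -0.99989737,  0.00565625],
       [-0.99639602, -0.01359014, -0.08372742],
       [ 0.0837957 , -0.0045338 , -0.99647264]]), 't': array([  54.43441315,  477.50340091, 1169.71231427])}
side {'camera_matrix': array([[412.14614074,   0.        , 276.97223206],
       [  0.        , 412.14614074, 208.44125832],
       [  0.        ,   0.        ,   1.        ]]), 'R': array([[ 0.72479942, -0.68886599, -0.0113773 ],
       [-0.54859197, -0.56706083, -0.61440122],
       [ 0.41678848,  0.45155915, -0.78891172]]), 't': array([-294.53446668,  326.83963711,  802.01238748])}
```

View pics/top0.png

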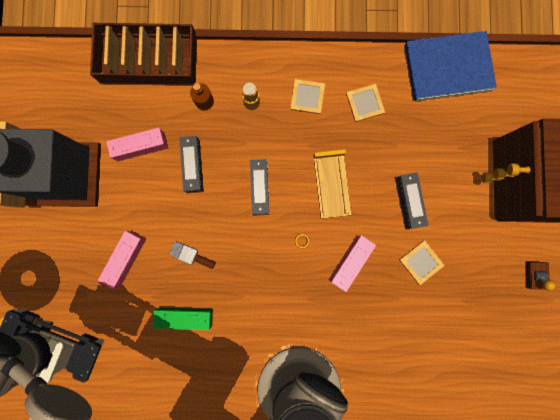

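View pics/side0.png

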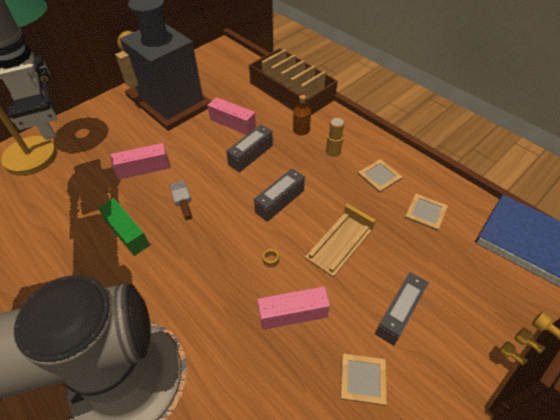

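The top view shows three dark canisters at (190,164), (259,187) and (412,200), and the cradle at (332,185) with its brass stop at the far (+x) end. The pink ones at (136,144), (120,259) and (353,263) and the green one at (182,320) are look-alikes, so I'll leave them alone. Next I'll measure and check with a crop.

```bash
cat > h.py <<'E'
from plant import bot
import cv2, numpy as np
def ray(m,uv,z):
    K,R,t=m["camera_matrix"],np.array(m["R"]),np.array(m["t"])
    c=-R.T@t; d=R.T@np.linalg.solve(K,np.array([uv[0],uv[1],1.]))
    return c+d*(z-c[2])/d[2]
def blob(mask,seed,r=35):
    mm=np.zeros_like(mask); cv2.circle(mm,seed,r,255,-1)
    cs,_=cv2.findContours(mask&mm,cv2.RETR_EXTERNAL,cv2.CHAIN_APPROX_NONE)
    return max(cs,key=cv2.contourArea)
def box(m,c,z):
    P=np.array([ray(m,p,z)[:2] for p in c[:,0]],np.float32)
    b=cv2.boxPoints(cv2.minAreaRect(P)); e=b[1]-b[0]; f=b[2]-b[1]
    L=e if np.hypot(*e)>np.hypot(*f) else f
    a=(np.arctan2(L[1],L[0])+np.pi/2)%np.pi-np.pi/2
    return b.mean(0).round(1),round(float(a),3),sorted([round(float(np.hypot(*e)),1),round(float(np.hypot(*f)),1)])
E
python3 - <<'E'
from h import *
m=bot.camera_model("top"); im=cv2.imread("pics/top0.png"); hsv=cv2.cvtColor(im,cv2.COLOR_BGR2HSV)
lab=((hsv[...,1]<50)&(hsv[...,2]>120)).astype(np.uint8)*255
dark=((hsv[...,2]<95)&(hsv[...,1]<120)).astype(np.uint8)*255
for s in [(190,164),(259,187),(412,200)]:
    print(s,"label",box(m,blob(lab,s,32),56),"dark",box(m,blob(dark|lab,s,36),56))
print(hsv[185,332],hsv[190,318],hsv[154,330],hsv[200,300])
cv2.imwrite("pics/crop0.png",cv2.resize(im[130:235,170:440],None,fx=2.96,fy=2.96,interpolation=cv2.INTER_CUBIC))
big=im[140:225,305:360]; cv2.imwrite("pics/crad.png",cv2.resize(big,None,fx=7,fy=7,interpolation=cv2.INTER_CUBIC))
E
```

```text
(190, 164) label (array([575.2, 288.9], dtype=float32), 0.099, [30.4, 86.7]) dark (array([572. , 283.7], dtype=float32), 0.107, [47.6, 141.9])
(259, 187) label (array([517.4, 109.2], dtype=float32), 0.018, [30.6, 87.4]) dark (array([529. , 108.1], dtype=float32), 0.015, [33.3, 110.6])
(412, 200) label (array([ 487.1, -287.2], dtype=float32), 0.187, [30.7, 86.5]) dark (array([ 485.5, -278.7], dtype=float32), 0.184, [57.0, 134.4])
[ 18 164 230] [ 20 156 237] [ 20 234 232] [ 14 210 217]
```

View pics/crop0.png

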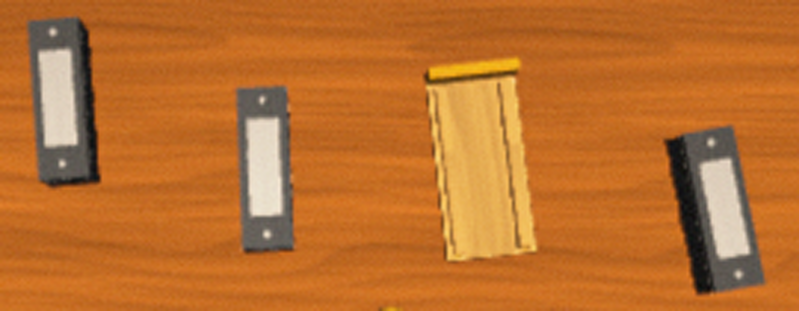

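View pics/crad.png

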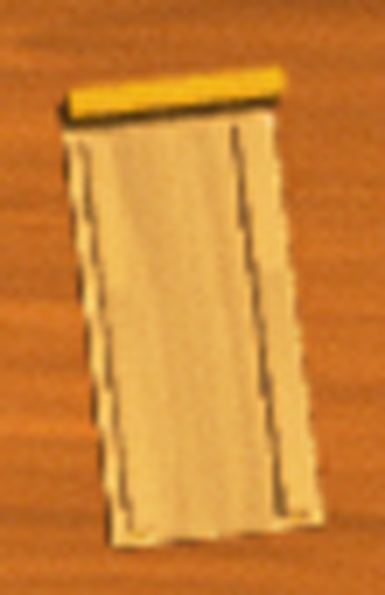

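The crops confirm it: three plain dark canisters with label and screws, and the cradle with its stop at the top of the picture. Now the cradle pose from its corners in the crop: base near corners at (113,547) and (323,523), stop inner top edge from (75,118) to (285,95).

```bash
python3 - <<'E'
from h import *
m=bot.camera_model("top"); f=lambda u,v,z: ray(m,(305+(u+.5)/7-.5,140+(v+.5)/7-.5),z)[:2]
n1,n2=f(113,547,8),f(323,523,8); s1,s2=f(75,118,40),f(285,95,40)
print(n1,n2,s1,s2)
d=(n1-n2);e=(s1-s2);print("widths",np.hypot(*d),np.hypot(*e),"yaw from ends",np.arctan2(-d[0],d[1]),np.arctan2(-e[0],e[1]))
N=(n1+n2)/2;S=(s1+s2)/2;x=S-N;print("yaw axis",np.arctan2(x[1],x[0]),np.hypot(*x),"(160)"); u=x/np.hypot(*x)
print("origin",N+90*u,S-70*u)
for (a,b) in [((80,150),(128,530)),((236,130),(283,515))]:
    p,q=f(*a,22),f(*b,22); print("rail",p,q,np.arctan2(*(p-q)[::-1]))
E
```

```text
[440.95112506 -53.56531988] [ 451.10257261 -132.9566231 ] [598.69955698 -35.39663287] [ 608.47815523 -113.53215145]
widths 80.03768434231817 78.7450331646448 yaw from ends 0.12717588945065053 0.1245019041063545
yaw axis 0.1187352506873231 158.6792284156595 (160)
origin [535.39318112 -82.59989029] [534.08170877 -82.75634421]
rail [589.92988115 -38.92919634] [446.63403486 -57.73635505] 0.13050114408219854
rail [598.40253392 -97.8036942 ] [ 453.02922254 -115.66664039] 0.1222635016112139
```

carry_out --plan '[{"tx":20,"ty":-10,"tz":0,"rz":0.03},{"tx":40,"ty":-21,"tz":-5,"rz":0.045},{"tx":44,"ty":-23,"tz":-8,"rz":0.05},{"tx":44,"ty":-23,"tz":-8,"rz":0.05},{"tx":44,"ty":-23,"tz":-8,"rz":0.05},{"tx":44,"ty":-23,"tz":-8,"rz":0.05},{"tx":44,"ty":-23,"tz":-8,"rz":0.05},{"tx":44,"ty":-23,"tz":-8,"rz":0.05},{"tx":44,"ty":-21,"tz":-8,"rz":0.05},{"tx":30,"ty":-15,"tz":-8,"rz":0.019},{},{}]' --gripper 0

```text
invalid input at $.plan[0]: expected keys tx, ty, tz, rx, ry, rz
```

```bash
cat >> h.py <<'E'
def wrist(name,seed=None):
    m=bot.camera_model("wrist"); im=bot.capture("wrist")[:,:,::-1].copy(); cv2.imwrite(f"pics/{name}.png",im)
    hsv=cv2.cvtColor(im,cv2.COLOR_BGR2HSV); lab=((hsv[...,1]<50)&(hsv[...,2]>120)).astype(np.uint8)*255
    for c in cv2.findContours(lab,cv2.RETR_EXTERNAL,cv2.CHAIN_APPROX_NONE)[0]:
        if cv2.contourArea(c)>1500: print(cv2.boundingRect(c),box(m,c,56))
def st():
    o=bot.get_obs(); print({k:np.round(o[k],3) for k in("time","tool_pos","tcp_rot","contact_force","moment","grip_width","finger_force")})
E
python3 -c "
from h import *
st();wrist('w1')"
```

```text
{'time': np.float64(0.1), 'tool_pos': array([177.26 , 493.793, 226.124]), 'tcp_rot': array([-3.14 , -0.   ,  2.797]), 'contact_force': array([-0.037,  0.069,  0.368]), 'moment': array([ 0.032, -0.002, -0.014]), 'grip_width': np.float64(92.007), 'finger_force': np.float64(0.0)}
```

View pics/w1.png

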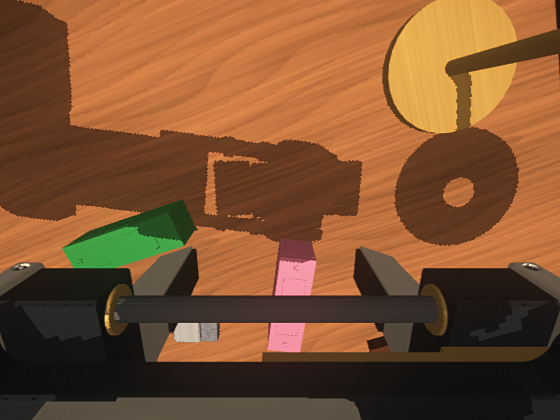

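The call was refused because every row needs all six keys. This wrist view is still the start pose: green at (130,240), pink at (292,300), with the gripper crossbar hiding row 310 and below. I'll resend with full rows.

carry_out --plan '[{"tx":20,"ty":-10,"tz":0,"rx":0,"ry":0,"rz":0.03},{"tx":40,"ty":-21,"tz":-5,"rx":0,"ry":0,"rz":0.045},{"tx":44,"ty":-23,"tz":-8,"rx":0,"ry":0,"rz":0.05},{"tx":44,"ty":-23,"tz":-8,"rx":0,"ry":0,"rz":0.05},{"tx":44,"ty":-23,"tz":-8,"rx":0,"ry":0,"rz":0.05},{"tx":44,"ty":-23,"tz":-8,"rx":0,"ry":0,"rz":0.05},{"tx":44,"ty":-23,"tz":-8,"rx":0,"ry":0,"rz":0.05},{"tx":44,"ty":-23,"tz":-8,"rx":0,"ry":0,"rz":0.05},{"tx":44,"ty":-21,"tz":-8,"rx":0,"ry":0,"rz":0.05},{"tx":30,"ty":-15,"tz":-8,"rx":0,"ry":0,"rz":0.019},{"tx":0,"ty":0,"tz":0,"rx":0,"ry":0,"rz":0}]' --gripper 0

```text
time: 1.25
tool_pos: [576.8, 286.6, 155.5]
tcp_rot: [-3.14, -0.002, -3.047]
contact_force: [-0.7, 0.5, -0.1]
grip_width: 91.7
finger_force: 0.0
```

```bash
python3 -c "
from h import *
st();wrist('w2')"
```

```text
{'time': np.float64(1.25), 'tool_pos': array([576.804, 286.612, 155.541]), 'tcp_rot': array([-3.140e+00, -2.000e-03, -3.047e+00]), 'contact_force': array([-0.666,  0.496, -0.126]), 'moment': array([ 0.026,  0.038, -0.028]), 'grip_width': np.float64(91.745), 'finger_force': np.float64(0.0)}
(41, 68, 53, 108) (array([518.3, 109. ], dtype=float32), 0.056, [28.8, 84.4])
```

View pics/w2.png

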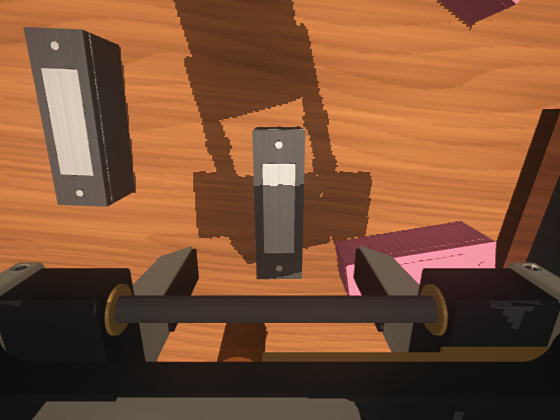

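The wrist view shows canister A between the fingers with screws at (278,145) and (279,268), and B at left. B's reading agrees with the top view to 1 mm.

```bash
python3 -c "
from h import *
m=bot.camera_model('wrist');p,q=ray(m,(278.5,145),56),ray(m,(279,268),56);print(p,q,(p+q)/2,np.arctan2(*(q-p)[1::-1]))"
```

```text
[516.67277477 284.22596013  56.        ] [631.91510477 296.08806799  56.        ] [574.29393977 290.15701406  56.        ] 0.10257063775320248
```

carry_out --plan '[{"tx":0,"ty":0.5,"tz":-20,"rx":0,"ry":0,"rz":0},{"tx":0,"ty":0,"tz":-35,"rx":0,"ry":0,"rz":0},{"tx":0,"ty":0,"tz":-35,"rx":0,"ry":0,"rz":0},{"tx":0,"ty":0,"tz":-28,"rx":0,"ry":0,"rz":0},{"tx":0,"ty":0,"tz":-14,"rx":0,"ry":0,"rz":0},{"tx":0,"ty":0,"tz":-5,"rx":0,"ry":0,"rz":0},{"tx":0,"ty":0,"tz":0,"rx":0,"ry":0,"rz":0},{"tx":0,"ty":0,"tz":0,"rx":0,"ry":0,"rz":0}]'

```text
time: 2.1
tool_pos: [574.7, 291.0, 22.7]
tcp_rot: [3.141, 0.003, -3.042]
contact_force: [-0.7, 0.1, -0.2]
grip_width: 91.9
finger_force: 0.0
```

carry_out --plan '[{"tx":0,"ty":0,"tz":0,"rx":0,"ry":0,"rz":0},{"tx":0,"ty":0,"tz":0,"rx":0,"ry":0,"rz":0},{"tx":0,"ty":0,"tz":0,"rx":0,"ry":0,"rz":0},{"tx":0,"ty":0,"tz":0,"rx":0,"ry":0,"rz":0},{"tx":0,"ty":0,"tz":0,"rx":0,"ry":0,"rz":0}]' --gripper 1

```text
time: 2.6
tool_pos: [574.0, 290.4, 21.1]
tcp_rot: [3.141, 0.0, -3.042]
contact_force: [-0.1, -0.3, 0.4]
grip_width: 56.9
finger_force: 0.0
```

```bash
python3 -c "
from h import *
st()"
```

```text
{'time': np.float64(2.6), 'tool_pos': array([573.98 , 290.42 ,  21.139]), 'tcp_rot': array([ 3.141,  0.   , -3.042]), 'contact_force': array([-0.119, -0.274,  0.363]), 'moment': array([ 0.08 , -0.026,  0.016]), 'grip_width': np.float64(56.914), 'finger_force': np.float64(0.0)}
```

carry_out --plan '[{"tx":0,"ty":0,"tz":0,"rx":0,"ry":0,"rz":0},{"tx":0,"ty":0,"tz":0,"rx":0,"ry":0,"rz":0},{"tx":0,"ty":0,"tz":0,"rx":0,"ry":0,"rz":0},{"tx":0,"ty":0,"tz":5,"rx":0,"ry":0,"rz":0},{"tx":0,"ty":0,"tz":15,"rx":0,"ry":0,"rz":0},{"tx":0,"ty":0,"tz":20,"rx":0,"ry":0,"rz":0},{"tx":0,"ty":0,"tz":15,"rx":0,"ry":0,"rz":0},{"tx":0,"ty":0,"tz":5,"rx":0,"ry":0,"rz":0},{"tx":0,"ty":0,"tz":0,"rx":0,"ry":0,"rz":0},{"tx":0,"ty":0,"tz":0,"rx":0,"ry":0,"rz":0}]'

```text
time: 3.6
tool_pos: [573.4, 290.3, 80.5]
tcp_rot: [-3.141, -0.001, -3.042]
contact_force: [0.3, 0.2, -4.7]
grip_width: 44.1
finger_force: 30.0
```

```bash
cat >> h.py <<'E'
def mom(n=3,a=0.1):
    L=[]
    for i in range(n):
        o=bot.get_obs(); L.append(np.r_[o["moment"],o["contact_force"]])
        if i<n-1: bot.capture("wrist")
    L=np.array(L); y=np.array([-np.sin(a),np.cos(a),0])
    print("My",(L[:,:3]@y).round(3),"mean M,F",L.mean(0).round(3),"rot",o["tcp_rot"].round(3),"z",o["tool_pos"].round(1),"w",round(o["grip_width"],1),round(o["finger_force"],1),"t",o["time"])
E
python3 -c "
from h import *
mom()"
```

```text
My [-0.051  0.054 -0.02 ] mean M,F [ 0.053 -0.    -0.009  0.173 -0.093 -4.085] rot [-3.141e+00 -2.000e-03 -3.042e+00] z [573.3 290.2  80. ] w 43.8 30.0 t 3.7
```

carry_out --plan '[{"tx":0,"ty":0,"tz":0,"rx":-0.006,"ry":0.06,"rz":0},{"tx":0,"ty":0,"tz":0,"rx":-0.012,"ry":0.12,"rz":0},{"tx":0,"ty":0,"tz":0,"rx":-0.007,"ry":0.07,"rz":0},{"tx":0,"ty":0,"tz":0,"rx":0,"ry":0,"rz":0},{"tx":0,"ty":0,"tz":0,"rx":0,"ry":0,"rz":0},{"tx":0,"ty":0,"tz":0,"rx":0,"ry":0,"rz":0},{"tx":0,"ty":0,"tz":0,"rx":0,"ry":0,"rz":0}]'

```text
time: 4.4
tool_pos: [573.5, 290.6, 81.4]
tcp_rot: [-3.142, -0.25, -3.042]
contact_force: [-0.6, 0.2, -3.4]
grip_width: 43.9
finger_force: 30.0
```

```bash
python3 -c "
from h import *
mom()"
```

```text
My [-0.272 -0.32  -0.275] mean M,F [ 5.70e-02 -2.85e-01  1.80e-02  4.00e-03  3.21e-01 -4.02e+00] rot [ 3.142 -0.25  -3.042] z [573.6 290.6  81.5] w 44.0 30.0 t 4.5
```

carry_out --plan '[{"tx":0,"ty":0,"tz":0,"rx":0.007,"ry":-0.07,"rz":0},{"tx":0,"ty":0,"tz":0,"rx":0.012,"ry":-0.12,"rz":0},{"tx":0,"ty":0,"tz":0,"rx":0.006,"ry":-0.06,"rz":0},{"tx":0,"ty":0,"tz":0,"rx":0,"ry":0,"rz":0},{"tx":0,"ty":0,"tz":0,"rx":0,"ry":0,"rz":0}]'

```text
time: 5.0
tool_pos: [573.8, 290.6, 81.7]
tcp_rot: [3.141, -0.001, -3.042]
contact_force: [0.1, -0.6, -3.4]
grip_width: 43.8
finger_force: 30.0
```

```bash
python3 -c "
from h import *
mom()"
```

```text
My [-0.014 -0.008  0.037] mean M,F [ 0.017  0.007  0.006 -0.105 -0.331 -4.172] rot [ 3.141 -0.    -3.043] z [574.5 290.4  81.1] w 43.6 30.0 t 5.1
```

carry_out --plan '[{"tx":0,"ty":0,"tz":0,"rx":0.006,"ry":-0.06,"rz":0},{"tx":0,"ty":0,"tz":0,"rx":0.012,"ry":-0.12,"rz":0},{"tx":0,"ty":0,"tz":0,"rx":0.007,"ry":-0.07,"rz":0},{"tx":0,"ty":0,"tz":0,"rx":0,"ry":0,"rz":0},{"tx":0,"ty":0,"tz":0,"rx":0,"ry":0,"rz":0},{"tx":0,"ty":0,"tz":0,"rx":0,"ry":0,"rz":0},{"tx":0,"ty":0,"tz":0,"rx":0,"ry":0,"rz":0}]'

```text
time: 5.8
tool_pos: [574.9, 290.4, 81.0]
tcp_rot: [3.141, 0.251, -3.043]
contact_force: [0.9, 0.3, -3.8]
grip_width: 43.5
finger_force: 30.0
```

```bash
python3 -c "
from h import *
mom()"
```

```text
My [0.353 0.351 0.315] mean M,F [-3.000e-03  3.410e-01 -6.000e-03 -3.500e-02 -2.280e-01 -3.848e+00] rot [ 3.141  0.251 -3.043] z [574.5 290.3  80.9] w 44.0 30.0 t 5.9
```

carry_out --plan '[{"tx":0,"ty":0,"tz":0,"rx":-0.007,"ry":0.07,"rz":0},{"tx":0,"ty":0,"tz":0,"rx":-0.012,"ry":0.12,"rz":0},{"tx":0,"ty":0,"tz":0,"rx":-0.006,"ry":0.06,"rz":0},{"tx":0,"ty":0,"tz":0,"rx":0,"ry":0,"rz":0},{"tx":0,"ty":0,"tz":0,"rx":0,"ry":0,"rz":0}]'

```text
time: 6.4
tool_pos: [574.0, 290.2, 80.4]
tcp_rot: [-3.141, 0.001, -3.043]
contact_force: [0.1, -0.3, -4.4]
grip_width: 43.4
finger_force: 30.0
```

```bash
python3 -c "
from h import *
mom()"
```

```text
My [0.058 0.029 0.043] mean M,F [ 1.100e-02  4.400e-02  1.000e-03 -3.930e-01 -2.980e-01 -4.126e+00] rot [-3.141  0.    -3.042] z [573.2 290.4  80.7] w 43.8 30.0 t 6.5
```

A looks sound so far: the moment at level barely changes (0.00 against 0.04, where the ball would give about 0.15). I'll rock it a few more times, read again, then lay it back.

carry_out --plan '[{"tx":0,"ty":0,"tz":0,"rx":-0.01,"ry":0.1,"rz":0},{"tx":0,"ty":0,"tz":0,"rx":-0.012,"ry":0.12,"rz":0},{"tx":0,"ty":0,"tz":0,"rx":0,"ry":0,"rz":0},{"tx":0,"ty":0,"tz":0,"rx":0,"ry":0,"rz":0},{"tx":0,"ty":0,"tz":0,"rx":0.01,"ry":-0.1,"rz":0},{"tx":0,"ty":0,"tz":0,"rx":0.012,"ry":-0.12,"rz":0},{"tx":0,"ty":0,"tz":0,"rx":0.012,"ry":-0.12,"rz":0},{"tx":0,"ty":0,"tz":0,"rx":0.01,"ry":-0.1,"rz":0},{"tx":0,"ty":0,"tz":0,"rx":0,"ry":0,"rz":0},{"tx":0,"ty":0,"tz":0,"rx":0,"ry":0,"rz":0},{"tx":0,"ty":0,"tz":0,"rx":-0.01,"ry":0.1,"rz":0},{"tx":0,"ty":0,"tz":0,"rx":-0.012,"ry":0.12,"rz":0}]'

```text
time: 7.7
tool_pos: [574.0, 291.1, 82.5]
tcp_rot: [3.14, -0.003, -3.041]
contact_force: [0.5, -0.6, -3.5]
grip_width: 43.9
finger_force: 30.0
```

carry_out --plan '[{"tx":0,"ty":0,"tz":0,"rx":-0.01,"ry":0.1,"rz":0},{"tx":0,"ty":0,"tz":0,"rx":-0.012,"ry":0.12,"rz":0},{"tx":0,"ty":0,"tz":0,"rx":0,"ry":0,"rz":0},{"tx":0,"ty":0,"tz":0,"rx":0,"ry":0,"rz":0},{"tx":0,"ty":0,"tz":0,"rx":0,"ry":0,"rz":0},{"tx":0,"ty":0,"tz":0,"rx":0.01,"ry":-0.1,"rz":0},{"tx":0,"ty":0,"tz":0,"rx":0.012,"ry":-0.12,"rz":0},{"tx":0,"ty":0,"tz":0,"rx":0,"ry":0,"rz":0},{"tx":0,"ty":0,"tz":0,"rx":0,"ry":0,"rz":0}]'

```text
time: 8.6
tool_pos: [573.4, 290.9, 82.8]
tcp_rot: [3.141, -0.0, -3.041]
contact_force: [0.3, 1.2, -4.9]
grip_width: 44.0
finger_force: 30.0
```

```bash
python3 -c "
from h import *
mom(4)"
```

```text
My [-0.067 -0.005 -0.047  0.027] mean M,F [ 2.700e-02 -2.000e-02  3.000e-03  6.700e-01  2.570e-01 -4.255e+00] rot [ 3.141e+00  1.000e-03 -3.043e+00] z [575.3 290.7  81.7] w 43.7 30.0 t 8.75
```

A is sound. I'll lay it back.

carry_out --plan '[{"tx":0,"ty":0,"tz":-12,"rx":0,"ry":0,"rz":0},{"tx":0,"ty":0,"tz":-22,"rx":0,"ry":0,"rz":0},{"tx":0,"ty":0,"tz":-15,"rx":0,"ry":0,"rz":0},{"tx":0,"ty":0,"tz":-6,"rx":0,"ry":0,"rz":0},{"tx":0,"ty":0,"tz":-3,"rx":0,"ry":0,"rz":0},{"tx":0,"ty":0,"tz":-1.5,"rx":0,"ry":0,"rz":0},{"tx":0,"ty":0,"tz":-0.5,"rx":0,"ry":0,"rz":0},{"tx":0,"ty":0,"tz":0,"rx":0,"ry":0,"rz":0},{"tx":0,"ty":0,"tz":0,"rx":0,"ry":0,"rz":0}]'

```text
time: 9.65
tool_pos: [574.3, 290.6, 21.7]
tcp_rot: [3.141, 0.001, -3.042]
contact_force: [-0.0, 0.1, -3.1]
grip_width: 43.7
finger_force: 30.0
```

```bash
python3 -c "
from h import *
mom(1)"
```

```text
My [0.021] mean M,F [ 0.026  0.023  0.01  -0.043  0.052 -3.128] rot [ 3.141e+00  1.000e-03 -3.042e+00] z [574.3 290.6  21.7] w 43.7 30.0 t 9.65
```

carry_out --plan '[{"tx":0,"ty":0,"tz":-1,"rx":0,"ry":0,"rz":0},{"tx":0,"ty":0,"tz":0,"rx":0,"ry":0,"rz":0}]'

```text
time: 9.85
tool_pos: [574.3, 290.6, 21.0]
tcp_rot: [3.141, 0.001, -3.042]
contact_force: [-0.7, -0.7, 2.4]
grip_width: 43.9
finger_force: 30.0
```

carry_out --plan '[{"tx":0,"ty":0,"tz":0,"rx":0,"ry":0,"rz":0},{"tx":0,"ty":0,"tz":0,"rx":0,"ry":0,"rz":0},{"tx":0,"ty":0,"tz":0,"rx":0,"ry":0,"rz":0},{"tx":0,"ty":0,"tz":0,"rx":0,"ry":0,"rz":0},{"tx":0,"ty":0,"tz":15,"rx":0,"ry":0,"rz":0},{"tx":0,"ty":0,"tz":30,"rx":0,"ry":0,"rz":0},{"tx":0,"ty":0,"tz":35,"rx":0,"ry":0,"rz":0},{"tx":-8,"ty":-25,"tz":20,"rx":0,"ry":0,"rz":-0.01},{"tx":-13,"ty":-40,"tz":0,"rx":0,"ry":0,"rz":-0.02},{"tx":-14,"ty":-45,"tz":0,"rx":0,"ry":0,"rz":-0.02},{"tx":-14,"ty":-45,"tz":0,"rx":0,"ry":0,"rz":-0.02},{"tx":-9,"ty":-25.5,"tz":0,"rx":0,"ry":0,"rz":-0.01}]' --gripper 0

```text
time: 11.05
tool_pos: [515.0, 107.4, 121.3]
tcp_rot: [-3.141, 0.001, -3.124]
contact_force: [0.1, 0.0, 0.0]
grip_width: 91.7
finger_force: 0.0
```

carry_out --plan '[{"tx":0,"ty":0,"tz":-20,"rx":0,"ry":0,"rz":0},{"tx":0,"ty":0,"tz":0,"rx":0,"ry":0,"rz":0}]'

```text
time: 11.25
tool_pos: [514.9, 109.0, 99.7]
tcp_rot: [3.142, -0.002, -3.124]
contact_force: [-0.8, 0.4, -0.5]
grip_width: 91.6
finger_force: 0.0
```

```bash
python3 -c "
from h import *
mom(1); print(bot.get_obs()['joint_positions'].round(2)); wrist('w3')"
```

```text
My [0.018] mean M,F [ 0.04   0.022 -0.03  -0.784  0.445 -0.497] rot [ 3.142e+00 -2.000e-03 -3.124e+00] z [514.9 109.   99.7] w 91.6 0.0 t 11.25
[ 0.06  0.48  1.69  0.    0.97 -1.53]
```

View pics/w3.png

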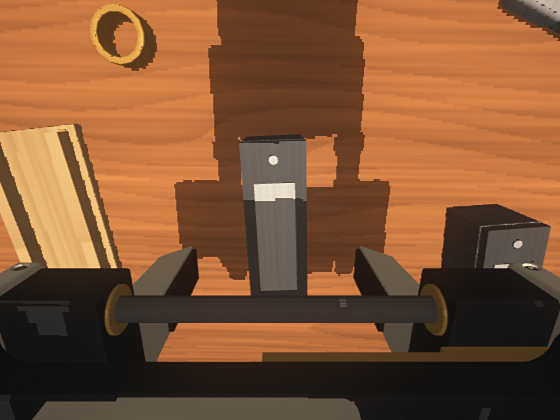

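B is between the fingers (screw at (273,160)). I'll descend and grip it.

carry_out --plan '[{"tx":1,"ty":0,"tz":-20,"rx":0,"ry":0,"rz":0},{"tx":0,"ty":0,"tz":-30,"rx":0,"ry":0,"rz":0},{"tx":0,"ty":0,"tz":-20,"rx":0,"ry":0,"rz":0},{"tx":0,"ty":0,"tz":-9,"rx":0,"ry":0,"rz":0},{"tx":0,"ty":0,"tz":0,"rx":0,"ry":0,"rz":0}]'

```text
time: 11.8
tool_pos: [516.8, 110.4, 20.8]
tcp_rot: [3.142, -0.001, -3.121]
contact_force: [0.1, 0.1, -0.3]
grip_width: 92.0
finger_force: 0.0
```

carry_out --plan '[{"tx":0,"ty":0,"tz":0,"rx":0,"ry":0,"rz":0},{"tx":0,"ty":0,"tz":0,"rx":0,"ry":0,"rz":0},{"tx":0,"ty":0,"tz":0,"rx":0,"ry":0,"rz":0},{"tx":0,"ty":0,"tz":0,"rx":0,"ry":0,"rz":0},{"tx":0,"ty":0,"tz":0,"rx":0,"ry":0,"rz":0},{"tx":0,"ty":0,"tz":0,"rx":0,"ry":0,"rz":0},{"tx":0,"ty":0,"tz":0,"rx":0,"ry":0,"rz":0},{"tx":0,"ty":0,"tz":0,"rx":0,"ry":0,"rz":0}]' --gripper 1

```text
time: 12.6
tool_pos: [517.0, 109.8, 21.1]
tcp_rot: [3.142, 0.0, -3.123]
contact_force: [-0.8, -1.0, 1.5]
grip_width: 43.9
finger_force: 29.6
```

carry_out --plan '[{"tx":0,"ty":0,"tz":5,"rx":0,"ry":0,"rz":0},{"tx":0,"ty":0,"tz":15,"rx":0,"ry":0,"rz":0},{"tx":0,"ty":0,"tz":20,"rx":0,"ry":0,"rz":0},{"tx":0,"ty":0,"tz":15,"rx":0,"ry":0,"rz":0},{"tx":0,"ty":0,"tz":5,"rx":0,"ry":0,"rz":0},{"tx":0,"ty":0,"tz":0,"rx":0,"ry":0,"rz":0},{"tx":0,"ty":0,"tz":0,"rx":0,"ry":0,"rz":0}]'

```text
time: 13.3
tool_pos: [516.3, 109.9, 80.2]
tcp_rot: [3.142, -0.002, -3.122]
contact_force: [-0.1, -0.6, -4.4]
grip_width: 44.2
finger_force: 29.7
```

```bash
python3 -c "
from h import *
mom(2,.02)"
```

```text
My [0.071 0.049] mean M,F [ 0.036  0.061  0.017 -0.283 -0.21  -3.747] rot [ 3.142e+00 -2.000e-03 -3.122e+00] z [516.2 109.9  80.1] w 44.1 29.7 t 13.35
```

carry_out --plan '[{"tx":0,"ty":0,"tz":0,"rx":-0.001,"ry":0.06,"rz":0},{"tx":0,"ty":0,"tz":0,"rx":-0.002,"ry":0.12,"rz":0},{"tx":0,"ty":0,"tz":0,"rx":-0.001,"ry":0.07,"rz":0},{"tx":0,"ty":0,"tz":0,"rx":0,"ry":0,"rz":0},{"tx":0,"ty":0,"tz":0,"rx":0,"ry":0,"rz":0},{"tx":0,"ty":0,"tz":0,"rx":0,"ry":0,"rz":0},{"tx":0,"ty":0,"tz":0,"rx":0.001,"ry":-0.07,"rz":0},{"tx":0,"ty":0,"tz":0,"rx":0.002,"ry":-0.12,"rz":0},{"tx":0,"ty":0,"tz":0,"rx":0.001,"ry":-0.06,"rz":0},{"tx":0,"ty":0,"tz":0,"rx":0,"ry":0,"rz":0},{"tx":0,"ty":0,"tz":0,"rx":0,"ry":0,"rz":0}]'

```text
time: 14.45
tool_pos: [516.7, 110.0, 81.7]
tcp_rot: [3.141, -0.0, -3.122]
contact_force: [0.8, -0.2, -3.8]
grip_width: 44.0
finger_force: 29.7
```

```bash
python3 -c "
from h import *
mom(4,.02)"
```

```text
My [0.044 0.022 0.041 0.029] mean M,F [ 0.058  0.035  0.015  0.471  0.317 -3.863] rot [ 3.141 -0.    -3.123] z [517.5 109.9  81. ] w 43.7 29.7 t 14.6
```

carry_out --plan '[{"tx":0,"ty":0,"tz":0,"rx":0.001,"ry":-0.06,"rz":0},{"tx":0,"ty":0,"tz":0,"rx":0.002,"ry":-0.12,"rz":0},{"tx":0,"ty":0,"tz":0,"rx":0.001,"ry":-0.07,"rz":0},{"tx":0,"ty":0,"tz":0,"rx":0,"ry":0,"rz":0},{"tx":0,"ty":0,"tz":0,"rx":0,"ry":0,"rz":0},{"tx":0,"ty":0,"tz":0,"rx":0,"ry":0,"rz":0},{"tx":0,"ty":0,"tz":0,"rx":-0.001,"ry":0.07,"rz":0},{"tx":0,"ty":0,"tz":0,"rx":-0.002,"ry":0.12,"rz":0},{"tx":0,"ty":0,"tz":0,"rx":-0.001,"ry":0.06,"rz":0},{"tx":0,"ty":0,"tz":0,"rx":0,"ry":0,"rz":0},{"tx":0,"ty":0,"tz":0,"rx":0,"ry":0,"rz":0}]'

```text
time: 15.7
tool_pos: [517.2, 109.8, 80.5]
tcp_rot: [3.141, 0.0, -3.123]
contact_force: [0.4, 0.6, -4.2]
grip_width: 44.0
finger_force: 29.7
```

```bash
python3 -c "
from h import *
mom(4,.02)"
```

```text
My [ 0.027 -0.004 -0.     0.032] mean M,F [ 0.015  0.014 -0.004 -0.191  0.066 -3.916] rot [ 3.142 -0.    -3.122] z [516.2 109.9  80.8] w 44.0 29.7 t 15.85
```

B also reads sound: 0.034 against 0.014, and only 0.39 kg. I'll rock it once more, then lay it back.

carry_out --plan '[{"tx":0,"ty":0,"tz":0,"rx":-0.002,"ry":0.1,"rz":0},{"tx":0,"ty":0,"tz":0,"rx":-0.002,"ry":0.12,"rz":0},{"tx":0,"ty":0,"tz":0,"rx":0,"ry":0,"rz":0},{"tx":0,"ty":0,"tz":0,"rx":0,"ry":0,"rz":0},{"tx":0,"ty":0,"tz":0,"rx":0.002,"ry":-0.1,"rz":0},{"tx":0,"ty":0,"tz":0,"rx":0.002,"ry":-0.12,"rz":0},{"tx":0,"ty":0,"tz":0,"rx":0.002,"ry":-0.12,"rz":0},{"tx":0,"ty":0,"tz":0,"rx":0.002,"ry":-0.1,"rz":0},{"tx":0,"ty":0,"tz":0,"rx":0,"ry":0,"rz":0},{"tx":0,"ty":0,"tz":0,"rx":0,"ry":0,"rz":0},{"tx":0,"ty":0,"tz":0,"rx":-0.002,"ry":0.1,"rz":0},{"tx":0,"ty":0,"tz":0,"rx":-0.002,"ry":0.12,"rz":0}]'

```text
time: 17.05
tool_pos: [517.1, 110.1, 82.1]
tcp_rot: [3.141, -0.004, -3.122]
contact_force: [0.8, 0.1, -4.5]
grip_width: 44.0
finger_force: 29.7
```

carry_out --plan '[{"tx":0,"ty":0,"tz":-2,"rx":-0.002,"ry":0.1,"rz":0},{"tx":0,"ty":0,"tz":0,"rx":-0.002,"ry":0.12,"rz":0},{"tx":0,"ty":0,"tz":0,"rx":0,"ry":0,"rz":0},{"tx":0,"ty":0,"tz":0,"rx":0,"ry":0,"rz":0},{"tx":0,"ty":0,"tz":0,"rx":0.002,"ry":-0.1,"rz":0},{"tx":0,"ty":0,"tz":0,"rx":0.002,"ry":-0.12,"rz":0},{"tx":0,"ty":0,"tz":-12,"rx":0,"ry":0,"rz":0},{"tx":0,"ty":0,"tz":-20,"rx":0,"ry":0,"rz":0},{"tx":0,"ty":0,"tz":-15,"rx":0,"ry":0,"rz":0},{"tx":0,"ty":0,"tz":-6,"rx":0,"ry":0,"rz":0},{"tx":0,"ty":0,"tz":-3,"rx":0,"ry":0,"rz":0}]'

```text
time: 18.15
tool_pos: [516.8, 109.9, 22.4]
tcp_rot: [3.142, -0.001, -3.122]
contact_force: [-0.1, -0.9, -4.3]
grip_width: 44.4
finger_force: 29.7
```

carry_out --plan '[{"tx":0,"ty":0,"tz":-1.5,"rx":0,"ry":0,"rz":0},{"tx":0,"ty":0,"tz":-1,"rx":0,"ry":0,"rz":0},{"tx":0,"ty":0,"tz":-0.5,"rx":0,"ry":0,"rz":0},{"tx":0,"ty":0,"tz":0,"rx":0,"ry":0,"rz":0}]'

```text
time: 18.55
tool_pos: [517.4, 110.0, 21.1]
tcp_rot: [3.142, 0.001, -3.122]
contact_force: [-2.4, -0.0, 5.3]
grip_width: 44.3
finger_force: 29.7
```

carry_out --plan '[{"tx":0,"ty":0,"tz":0,"rx":0,"ry":0,"rz":0},{"tx":0,"ty":0,"tz":0,"rx":0,"ry":0,"rz":0},{"tx":0,"ty":0,"tz":0,"rx":0,"ry":0,"rz":0},{"tx":0,"ty":0,"tz":0,"rx":0,"ry":0,"rz":0},{"tx":0,"ty":0,"tz":15,"rx":0,"ry":0,"rz":0},{"tx":0,"ty":0,"tz":35,"rx":0,"ry":0,"rz":0},{"tx":0,"ty":-10,"tz":35,"rx":0,"ry":0,"rz":0},{"tx":-3,"ty":-35,"tz":0,"rx":0,"ry":0,"rz":0.01},{"tx":-4,"ty":-45,"tz":0,"rx":0,"ry":0,"rz":0.02},{"tx":-4,"ty":-45,"tz":0,"rx":0,"ry":0,"rz":0.02},{"tx":-4,"ty":-45,"tz":0,"rx":0,"ry":0,"rz":0.02},{"tx":-4,"ty":-45,"tz":0,"rx":0,"ry":0,"rz":0.02}]' --gripper 0

```text
time: 19.75
tool_pos: [497.6, -116.8, 105.1]
tcp_rot: [-3.142, 0.0, -3.031]
contact_force: [0.8, 0.1, 0.7]
grip_width: 92.1
finger_force: 0.0
```

carry_out --plan '[{"tx":-4,"ty":-45,"tz":0,"rx":0,"ry":0,"rz":0.02},{"tx":-4,"ty":-45,"tz":0,"rx":0,"ry":0,"rz":0.02},{"tx":-4,"ty":-45,"tz":0,"rx":0,"ry":0,"rz":0.02},{"tx":-1,"ty":-25,"tz":0,"rx":0,"ry":0,"rz":0.017},{"tx":0,"ty":-11,"tz":0,"rx":0,"ry":0,"rz":0},{"tx":0,"ty":0,"tz":0,"rx":0,"ry":0,"rz":0}]'

```text
time: 20.35
tool_pos: [484.8, -286.9, 104.7]
tcp_rot: [3.141, -0.0, -2.958]
contact_force: [-0.7, -0.9, -0.1]
grip_width: 91.7
finger_force: 0.0
```

```bash
python3 -c "
from h import *
mom(1); print(bot.get_obs()['joint_positions'].round(2)); wrist('w4')"
```

```text
My [0.005] mean M,F [ 0.075  0.012 -0.025 -0.683 -0.928 -0.094] rot [ 3.141 -0.    -2.958] z [ 484.8 -286.9  104.7] w 91.7 0.0 t 20.35
[-0.67  0.53  1.58  0.    1.03 -2.43]
(223, 0, 102, 65) (array([ 346.4, -314.2], dtype=float32), -0.901, [38.5, 48.4])
```

View pics/w4.png

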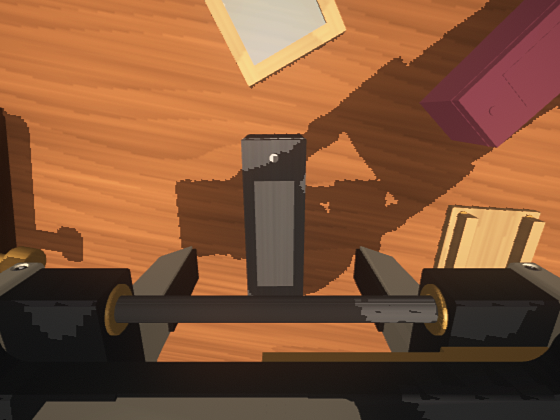

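C is aligned between the fingers (screw at (273,158)). I'll descend, grip, lift and rock it.

carry_out --plan '[{"tx":1,"ty":0,"tz":-20,"rx":0,"ry":0,"rz":0},{"tx":0,"ty":0,"tz":-30,"rx":0,"ry":0,"rz":0},{"tx":0,"ty":0,"tz":-22,"rx":0,"ry":0,"rz":0},{"tx":0,"ty":0,"tz":-12,"rx":0,"ry":0,"rz":0},{"tx":0,"ty":0,"tz":0,"rx":0,"ry":0,"rz":0},{"tx":0,"ty":0,"tz":0,"rx":0,"ry":0,"rz":0}]'

```text
time: 21.0
tool_pos: [486.5, -285.6, 21.7]
tcp_rot: [-3.141, 0.001, -2.954]
contact_force: [0.6, 0.4, 0.1]
grip_width: 91.7
finger_force: 0.0
```

carry_out --plan '[{"tx":0,"ty":0,"tz":0,"rx":0,"ry":0,"rz":0},{"tx":0,"ty":0,"tz":0,"rx":0,"ry":0,"rz":0},{"tx":0,"ty":0,"tz":0,"rx":0,"ry":0,"rz":0},{"tx":0,"ty":0,"tz":0,"rx":0,"ry":0,"rz":0},{"tx":0,"ty":0,"tz":0,"rx":0,"ry":0,"rz":0},{"tx":0,"ty":0,"tz":0,"rx":0,"ry":0,"rz":0},{"tx":0,"ty":0,"tz":0,"rx":0,"ry":0,"rz":0},{"tx":0,"ty":0,"tz":0,"rx":0,"ry":0,"rz":0}]' --gripper 1

```text
time: 21.8
tool_pos: [486.1, -286.5, 21.1]
tcp_rot: [-3.141, 0.0, -2.955]
contact_force: [0.1, -3.0, -0.4]
grip_width: 43.5
finger_force: 30.0
```

carry_out --plan '[{"tx":0,"ty":0,"tz":5,"rx":0,"ry":0,"rz":0},{"tx":0,"ty":0,"tz":15,"rx":0,"ry":0,"rz":0},{"tx":0,"ty":0,"tz":20,"rx":0,"ry":0,"rz":0},{"tx":0,"ty":0,"tz":15,"rx":0,"ry":0,"rz":0},{"tx":0,"ty":0,"tz":5,"rx":0,"ry":0,"rz":0},{"tx":0,"ty":0,"tz":0,"rx":0,"ry":0,"rz":0},{"tx":0,"ty":0,"tz":0,"rx":0,"ry":0,"rz":0}]'

```text
time: 22.5
tool_pos: [485.2, -285.4, 79.9]
tcp_rot: [3.14, -0.002, -2.955]
contact_force: [-0.9, 1.0, -7.8]
grip_width: 43.5
finger_force: 30.0
```

```bash
python3 -c "
from h import *
mom(2,.187)"
```

```text
My [0.034 0.104] mean M,F [ 0.031  0.076  0.012 -0.889 -0.018 -7.274] rot [ 3.139e+00 -2.000e-03 -2.955e+00] z [ 485.2 -285.4   79.8] w 44.1 30.0 t 22.55
```

carry_out --plan '[{"tx":0,"ty":0,"tz":0,"rx":-0.011,"ry":0.06,"rz":0},{"tx":0,"ty":0,"tz":0,"rx":-0.022,"ry":0.12,"rz":0},{"tx":0,"ty":0,"tz":0,"rx":-0.013,"ry":0.07,"rz":0},{"tx":0,"ty":0,"tz":0,"rx":0,"ry":0,"rz":0},{"tx":0,"ty":0,"tz":0,"rx":0,"ry":0,"rz":0},{"tx":0,"ty":0,"tz":0,"rx":0,"ry":0,"rz":0},{"tx":0,"ty":0,"tz":0,"rx":0.013,"ry":-0.07,"rz":0},{"tx":0,"ty":0,"tz":0,"rx":0.022,"ry":-0.12,"rz":0},{"tx":0,"ty":0,"tz":0,"rx":0.011,"ry":-0.06,"rz":0},{"tx":0,"ty":0,"tz":0,"rx":0,"ry":0,"rz":0},{"tx":0,"ty":0,"tz":0,"rx":0,"ry":0,"rz":0}]'

```text
time: 23.65
tool_pos: [485.2, -286.6, 81.5]
tcp_rot: [-3.141, -0.001, -2.957]
contact_force: [1.1, -0.1, -7.9]
grip_width: 43.5
finger_force: 30.0
```

```bash
python3 -c "
from h import *
mom(4,.187)"
```

```text
My [0.105 0.118 0.146 0.074] mean M,F [-3.000e-03  1.120e-01 -3.400e-02  1.490e-01  9.200e-02 -7.196e+00] rot [-3.142e+00 -1.000e-03 -2.955e+00] z [ 486.3 -286.1   81. ] w 43.6 30.0 t 23.8
```

carry_out --plan '[{"tx":0,"ty":0,"tz":0,"rx":0.011,"ry":-0.06,"rz":0},{"tx":0,"ty":0,"tz":0,"rx":0.022,"ry":-0.12,"rz":0},{"tx":0,"ty":0,"tz":0,"rx":0.013,"ry":-0.07,"rz":0},{"tx":0,"ty":0,"tz":0,"rx":0,"ry":0,"rz":0},{"tx":0,"ty":0,"tz":0,"rx":0,"ry":0,"rz":0},{"tx":0,"ty":0,"tz":0,"rx":0,"ry":0,"rz":0},{"tx":0,"ty":0,"tz":0,"rx":-0.013,"ry":0.07,"rz":0},{"tx":0,"ty":0,"tz":0,"rx":-0.022,"ry":0.12,"rz":0},{"tx":0,"ty":0,"tz":0,"rx":-0.011,"ry":0.06,"rz":0},{"tx":0,"ty":0,"tz":0,"rx":0,"ry":0,"rz":0},{"tx":0,"ty":0,"tz":0,"rx":0,"ry":0,"rz":0}]'

```text
time: 24.9
tool_pos: [486.6, -285.4, 80.6]
tcp_rot: [3.141, 0.001, -2.954]
contact_force: [0.9, 0.1, -6.8]
grip_width: 43.7
finger_force: 30.0
```

```bash
python3 -c "
from h import *
mom(4,.187)"
```

```text
My [-0.046  0.021  0.013 -0.049] mean M,F [ 7.10e-02 -2.00e-03  7.00e-03  8.70e-02  1.98e-01 -6.68e+00] rot [ 3.141  0.    -2.956] z [ 485.4 -286.    80.9] w 43.9 30.0 t 25.05
```

C rattles: the level moment shifts from +0.11 to −0.015 with the dip, and it weighs 0.70 kg. I'll rock it once more to confirm, then move beside the cradle for a close look.

carry_out --plan '[{"tx":0,"ty":0,"tz":0,"rx":-0.011,"ry":0.06,"rz":0},{"tx":0,"ty":0,"tz":0,"rx":-0.022,"ry":0.12,"rz":0},{"tx":0,"ty":0,"tz":0,"rx":-0.013,"ry":0.07,"rz":0},{"tx":0,"ty":0,"tz":0,"rx":0,"ry":0,"rz":0},{"tx":0,"ty":0,"tz":0,"rx":0,"ry":0,"rz":0},{"tx":0,"ty":0,"tz":0,"rx":0,"ry":0,"rz":0},{"tx":0,"ty":0,"tz":0,"rx":0.013,"ry":-0.07,"rz":0},{"tx":0,"ty":0,"tz":0,"rx":0.022,"ry":-0.12,"rz":0},{"tx":0,"ty":0,"tz":0,"rx":0.011,"ry":-0.06,"rz":0},{"tx":0,"ty":0,"tz":0,"rx":0,"ry":0,"rz":0},{"tx":0,"ty":0,"tz":0,"rx":0,"ry":0,"rz":0}]'

```text
time: 26.15
tool_pos: [485.2, -286.6, 81.6]
tcp_rot: [-3.141, -0.001, -2.957]
contact_force: [0.1, 1.4, -6.0]
grip_width: 43.5
finger_force: 30.0
```

```bash
python3 -c "
from h import *
mom(4,.187)"
```

```text
My [0.001 0.076 0.044 0.123] mean M,F [ 6.000e-02  7.300e-02  4.000e-03 -1.790e-01  4.020e-01 -6.547e+00] rot [-3.141e+00 -1.000e-03 -2.955e+00] z [ 486.3 -286.1   81. ] w 44.2 30.0 t 26.3
```

carry_out --plan '[{"tx":0,"ty":0,"tz":0,"rx":0.011,"ry":-0.06,"rz":0},{"tx":0,"ty":0,"tz":0,"rx":0.022,"ry":-0.12,"rz":0},{"tx":0,"ty":0,"tz":0,"rx":0.013,"ry":-0.07,"rz":0},{"tx":0,"ty":0,"tz":0,"rx":0,"ry":0,"rz":0},{"tx":0,"ty":0,"tz":0,"rx":0,"ry":0,"rz":0},{"tx":0,"ty":0,"tz":0,"rx":0,"ry":0,"rz":0},{"tx":0,"ty":0,"tz":0,"rx":-0.013,"ry":0.07,"rz":0},{"tx":0,"ty":0,"tz":0,"rx":-0.022,"ry":0.12,"rz":0},{"tx":0,"ty":0,"tz":0,"rx":-0.011,"ry":0.06,"rz":0},{"tx":0,"ty":0,"tz":0,"rx":0,"ry":0,"rz":0},{"tx":0,"ty":0,"tz":0,"rx":0,"ry":0,"rz":0}]'

```text
time: 27.4
tool_pos: [486.6, -285.4, 80.6]
tcp_rot: [3.141, 0.001, -2.954]
contact_force: [-0.2, -0.7, -6.9]
grip_width: 43.7
finger_force: 30.0
```

```bash
python3 -c "
from h import *
mom(3,.187)"
```

```text
My [-0.015 -0.1   -0.064] mean M,F [ 0.083 -0.045  0.02   0.171 -0.169 -7.253] rot [ 3.141  0.    -2.955] z [ 485.6 -285.8   80.8] w 43.7 30.0 t 27.5
```

carry_out --plan '[{"tx":8,"ty":8,"tz":4,"rx":0,"ry":0,"rz":-0.01},{"tx":15,"ty":16,"tz":8,"rx":0,"ry":0,"rz":-0.01},{"tx":20,"ty":22,"tz":8,"rx":0,"ry":0,"rz":-0.015},{"tx":20,"ty":22,"tz":8,"rx":0,"ry":0,"rz":-0.015},{"tx":15,"ty":16,"tz":8,"rx":0,"ry":0,"rz":-0.013},{"tx":5,"ty":8,"tz":4,"rx":0,"ry":0,"rz":0},{"tx":0,"ty":0,"tz":0,"rx":0,"ry":0,"rz":0},{"tx":0,"ty":0,"tz":0,"rx":0,"ry":0,"rz":0}]'

```text
time: 28.3
tool_pos: [567.9, -194.7, 120.6]
tcp_rot: [3.141, -0.001, -3.019]
contact_force: [-0.8, 0.1, -6.8]
grip_width: 43.8
finger_force: 30.0
```

```bash
python3 -c "
from h import *
mom(1); 
m=bot.camera_model('wrist'); wrist('w5'); np.savez('w5.npz',K=m['camera_matrix'],R=m['R'],t=m['t'])"
```

```text
My [-0.061] mean M,F [ 0.06  -0.055  0.066 -0.847  0.058 -6.773] rot [ 3.141e+00 -1.000e-03 -3.019e+00] z [ 567.9 -194.7  120.6] w 43.8 30.0 t 28.3
```

View pics/w5.png

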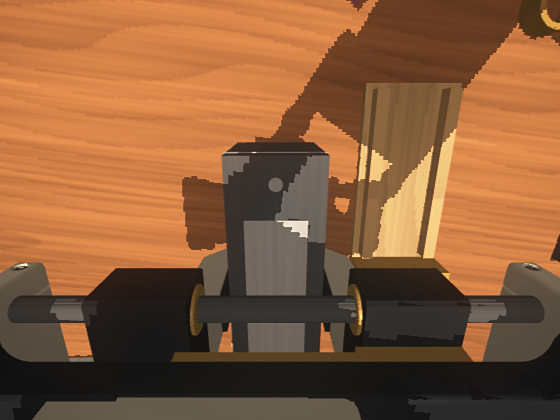

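The second rock gave +0.06 and −0.06, so C is confirmed as the rattling one. In this wrist view the held canister's end top edge runs (222,154) to (329,154), and the cradle's open end corners are at (366,83) and (462,83).

```bash
python3 - <<'E'
from h import *
d=np.load('w5.npz');m=dict(camera_matrix=d['K'],R=d['R'],t=d['t'])
# edge rows refined by gray profile
im=cv2.imread('pics/w5.png');g=im.astype(int).sum(2)
for r in (90,110,130,240): print(r,list(g[r,350:470:2]))
f=lambda u,v,z: ray(m,(u,v),z)[:2]
a,b=f(366,83,8),f(462,83,8);w=a-b
print("end",a,b,np.hypot(*w),"yaw",np.arctan2(w[0],-w[1]), "mid",(a+b)/2)
yaw=.124;u=np.array([np.cos(yaw),np.sin(yaw)]);print("origin est",(a+b)/2+90*u)
zt=120.6+35.3
p,q=f(222,154,zt),f(329,154,zt);mid=(p+q)/2;print("can end",p,q,np.hypot(*(p-q)),mid,"centre",mid+70*u, "yaw",np.arctan2(*( (q-p)*[1,1])))
s=f(276,185,zt);print("screw",s,"axis offset of screw from tool", s-np.array([567.9,-194.7]))
E
```

```text
90 [np.int64(208), np.int64(202), np.int64(194), np.int64(192), np.int64(184), np.int64(183), np.int64(185), np.int64(181), np.int64(298), np.int64(312), np.int64(304), np.int64(274), np.int64(187), np.int64(194), np.int64(292), np.int64(302), np.int64(301), np.int64(299), np.int64(302), np.int64(300), np.int64(286), np.int64(270), np.int64(263), np.int64(260), np.int64(257), np.int64(274), np.int64(278), np.int64(282), np.int64(282), np.int64(268), np.int64(264), np.int64(266), np.int64(267), np.int64(272), np.int64(274), np.int64(280), np.int64(276), np.int64(275), np.int64(268), np.int64(261), np.int64(267), np.int64(285), np.int64(273), np.int64(281), np.int64(287), np.int64(294), np.int64(230), np.int64(187), np.int64(200), np.int64(197), np.int64(221), np.int64(301), np.int64(298), np.int64(301), np.int64(303), np.int64(301), np.int64(289), np.int64(385), np.int64(404), np.int64(401)]
110 [np.int64(215), np.int64(213), np.int64(206), np.int64(203), np.int64(204), np.int64(208), np.int64(190), np.int64(265), np.int64(307), np.int64(309), np.int64(307), np.int64(194), np.int64(20
[... 2263 characters left out ...]
 np.int64(556), np.int64(419), np.int64(431), np.int64(434), np.int64(431), np.int64(431), np.int64(436), np.int64(433), np.int64(435), np.int64(436), np.int64(437), np.int64(436), np.int64(428), np.int64(429), np.int64(421), np.int64(420), np.int64(409)]
end [ 452.21293387 -134.23199681] [442.46854738 -55.26545142] 79.56549728240593 yaw 0.1227782380487183 mid [447.34074063 -94.74872412]
origin est [536.64970675 -83.6173015 ]
can end [ 502.48040582 -225.24178828] [ 497.22480417 -182.60521158] 42.95927165719265 [ 499.852605   -203.92349993] centre [ 569.31513421 -195.26572678] yaw -0.122646416558721
screw [ 512.4808807  -202.16145919] axis offset of screw from tool [-55.4191193   -7.46145919]
```

```bash
python3 - <<'E'
from h import *
d=np.load('w5.npz');m=dict(camera_matrix=d['K'],R=d['R'],t=d['t'])
yaw=.124;n=np.array([-np.sin(yaw),np.cos(yaw)])
f=lambda u,v,z: ray(m,(u,v),z)[:2]
c=np.array([569.3,-195.3])
for u,v,z in [(439.5,110,8),(447.5,110,22),(435.5,130,8),(443.5,130,22),(419.5,240,8),(425.5,240,22),(371.5,110,22),(369.5,130,22),(359.5,240,22)]:
    p=f(u,v,z); print(p.round(1),"lat from can axis",((p-c)@n).round(1))
for u,v in [(222,154),(329,154)]: print(((f(u,v,155.9)-c)@n).round(1))
s=[f(371.5,110,22),f(359.5,240,22)];print(np.arctan2(*(s[1]-s[0])[::-1]))
s=[f(447.5,110,22),f(425.5,240,22)];print(np.arctan2(*(s[1]-s[0])[::-1]))
s=[f(439.5,110,8),f(419.5,240,8)];print(np.arctan2(*(s[1]-s[0])[::-1]))
E
```

```text
[465.4 -67.6] lat from can axis 139.5
[465.6 -68.4] lat from can axis 138.8
[481.8 -66.3] lat from can axis 138.8
[481.1 -67. ] lat from can axis 138.2
[584.6 -52.2] lat from can axis 140.1
[578.7 -54.7] lat from can axis 138.3
[ 473.1 -129.2] lat from can axis 77.5
[ 488.6 -127.4] lat from can axis 77.3
[ 586.1 -115.2] lat from can axis 77.4
-21.4
21.5
0.12363229172486724
0.1204294495381049
0.12844284027222197
```

The right rail's inner face puts the cradle axis 115 mm to the side of the canister, with yaw matching. I'll move over the entrance 25 mm short of home, then lower.

carry_out --plan '[{"tx":-5,"ty":10,"tz":0,"rx":0,"ry":0,"rz":0},{"tx":-11,"ty":20,"tz":0,"rx":0,"ry":0,"rz":0},{"tx":-14,"ty":26,"tz":-5,"rx":0,"ry":0,"rz":0},{"tx":-14,"ty":26,"tz":-10,"rx":0,"ry":0,"rz":0},{"tx":-10,"ty":18,"tz":-15,"rx":0,"ry":0,"rz":0},{"tx":-4.3,"ty":8.6,"tz":-15,"rx":0,"ry":0,"rz":0},{"tx":0,"ty":0,"tz":-10,"rx":0,"ry":0,"rz":0},{"tx":0,"ty":0,"tz":-5,"rx":0,"ry":0,"rz":0},{"tx":0,"ty":0,"tz":0,"rx":0,"ry":0,"rz":0},{"tx":0,"ty":0,"tz":0,"rx":0,"ry":0,"rz":0}]'

```text
time: 29.35
tool_pos: [511.2, -86.3, 61.4]
tcp_rot: [-3.141, 0.001, -3.019]
contact_force: [0.7, -0.4, -7.7]
grip_width: 43.7
finger_force: 30.0
```

```bash
python3 - <<'E'
from h import *
mom(1,.124)
m=bot.camera_model('wrist'); wrist('w6'); np.savez('w6.npz',K=m['camera_matrix'],R=m['R'],t=m['t'])
E
```

```text
My [-0.073] mean M,F [ 0.017 -0.072 -0.037  0.722 -0.362 -7.697] rot [-3.141e+00  1.000e-03 -3.019e+00] z [511.2 -86.3  61.4] w 43.7 30.0 t 29.35
(244, 220, 65, 75) (array([510.2, -86.9], dtype=float32), 0.122, [37.4, 49.2])
(257, 156, 71, 77) (array([467.8, -79.6], dtype=float32), 1.395, [37.9, 40.2])
```

View pics/w6.png

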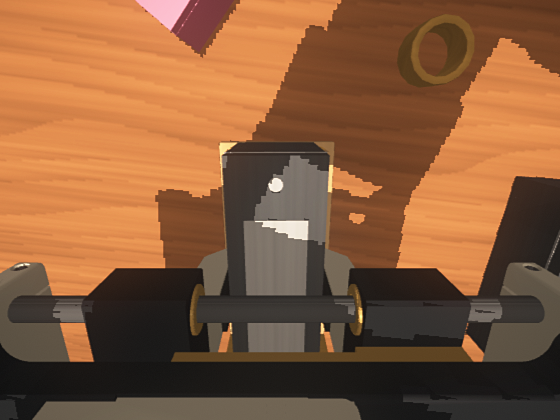

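The held canister sits over the cradle. Base end corners are visible at (220,142) and (334,142), and canister end corners at (222,154) and (329,154). I'll check the lateral fit from these.

```bash
python3 - <<'E'
from h import *
d=np.load('w6.npz');m=dict(camera_matrix=d['K'],R=d['R'],t=d['t'])
yaw=.124;u=np.array([np.cos(yaw),np.sin(yaw)]);n=np.array([-u[1],u[0]])
f=lambda a,v,z: ray(m,(a,v),z)[:2]
A,B=f(220,142,8),f(334,142,8);C,D=f(222,154,96),f(329,154,96)
print(np.hypot(*(A-B)),np.hypot(*(C-D)),"lat",((A+B)/2-(C+D)/2)@n,"along can-end minus cradle-end",((C+D)/2-(A+B)/2)@u)
im=cv2.imread('pics/w6.png').astype(int).sum(2)
for r in(146,150,180): print(r,im[r,212:232].tolist(),im[r,320:342].tolist())
E
```

```text
78.0393181665802 43.15709643889466 lat 0.9616668523663585 along can-end minus cradle-end -3.696383986419551
146 [408, 410, 410, 412, 411, 406, 422, 603, 657, 648, 637, 631, 629, 626, 622, 623, 620, 622, 621, 616] [319, 324, 332, 336, 332, 330, 325, 325, 326, 323, 324, 326, 331, 326, 244, 216, 215, 214, 216, 215, 214, 220]
150 [461, 459, 455, 452, 450, 442, 438, 518, 647, 648, 638, 636, 640, 636, 535, 272, 187, 143, 130, 144] [124, 119, 124, 180, 237, 253, 271, 302, 321, 327, 326, 329, 335, 318, 219, 213, 221, 226, 225, 226, 224, 228]
180 [469, 469, 466, 467, 463, 464, 462, 456, 470, 586, 571, 294, 167, 168, 171, 174, 175, 176, 173, 173] [342, 339, 345, 349, 348, 342, 333, 333, 502, 623, 636, 629, 447, 405, 417, 422, 424, 424, 425, 424, 425, 427]
```

carry_out --plan '[{"tx":0,"ty":0.6,"tz":-6,"rx":0,"ry":0,"rz":0},{"tx":0,"ty":0,"tz":-7,"rx":0,"ry":0,"rz":0},{"tx":0,"ty":0,"tz":-4,"rx":0,"ry":0,"rz":0},{"tx":0,"ty":0,"tz":-3,"rx":0,"ry":0,"rz":0},{"tx":0,"ty":0,"tz":-3,"rx":0,"ry":0,"rz":0},{"tx":0,"ty":0,"tz":-3,"rx":0,"ry":0,"rz":0},{"tx":0,"ty":0,"tz":0,"rx":0,"ry":0,"rz":0}]'

```text
time: 30.1
tool_pos: [510.4, -84.8, 34.6]
tcp_rot: [3.141, -0.001, -3.018]
contact_force: [-0.0, -0.5, -6.1]
grip_width: 43.4
finger_force: 30.0
```

Clean entry between the rails. Next I'll lower it onto the base.

carry_out --plan '[{"tx":0,"ty":0,"tz":-2.5,"rx":0,"ry":0,"rz":0},{"tx":0,"ty":0,"tz":-1.5,"rx":0,"ry":0,"rz":0},{"tx":0,"ty":0,"tz":-1,"rx":0,"ry":0,"rz":0},{"tx":0,"ty":0,"tz":-0.5,"rx":0,"ry":0,"rz":0},{"tx":0,"ty":0,"tz":0,"rx":0,"ry":0,"rz":0},{"tx":0,"ty":0,"tz":0,"rx":0,"ry":0,"rz":0}]'

```text
time: 30.7
tool_pos: [510.7, -84.9, 29.6]
tcp_rot: [3.142, 0.0, -3.018]
contact_force: [-0.1, 0.5, -7.7]
grip_width: 43.7
finger_force: 30.0
```

carry_out --plan '[{"tx":0,"ty":0,"tz":-0.5,"rx":0,"ry":0,"rz":0},{"tx":0,"ty":0,"tz":-0.3,"rx":0,"ry":0,"rz":0},{"tx":0,"ty":0,"tz":0,"rx":0,"ry":0,"rz":0},{"tx":0,"ty":0,"tz":0,"rx":0,"ry":0,"rz":0}]'

```text
time: 31.1
tool_pos: [510.8, -84.9, 29.1]
tcp_rot: [-3.141, 0.0, -3.018]
contact_force: [-2.1, 0.6, 0.1]
grip_width: 44.1
finger_force: 30.0
```

On the base. Sliding in.

carry_out --plan '[{"tx":2,"ty":0.25,"tz":0,"rx":0,"ry":0,"rz":0},{"tx":4,"ty":0.5,"tz":0,"rx":0,"ry":0,"rz":0},{"tx":4,"ty":0.5,"tz":0,"rx":0,"ry":0,"rz":0},{"tx":4,"ty":0.5,"tz":0,"rx":0,"ry":0,"rz":0},{"tx":3,"ty":0.37,"tz":0,"rx":0,"ry":0,"rz":0},{"tx":1,"ty":0.12,"tz":0,"rx":0,"ry":0,"rz":0},{"tx":0,"ty":0,"tz":0,"rx":0,"ry":0,"rz":0}]'

```text
time: 31.8
tool_pos: [528.3, -82.7, 29.1]
tcp_rot: [3.142, -0.001, -3.018]
contact_force: [-4.8, -1.4, 3.4]
grip_width: 43.6
finger_force: 30.0
```

carry_out --plan '[{"tx":1,"ty":0.12,"tz":0,"rx":0,"ry":0,"rz":0},{"tx":1,"ty":0.12,"tz":0,"rx":0,"ry":0,"rz":0},{"tx":0,"ty":0,"tz":0,"rx":0,"ry":0,"rz":0}]'

```text
time: 32.1
tool_pos: [530.2, -82.5, 29.1]
tcp_rot: [3.141, -0.001, -3.018]
contact_force: [-4.8, -1.0, 3.3]
grip_width: 43.8
finger_force: 30.0
```

carry_out --plan '[{"tx":1,"ty":0.12,"tz":0,"rx":0,"ry":0,"rz":0},{"tx":1,"ty":0.12,"tz":0,"rx":0,"ry":0,"rz":0},{"tx":0,"ty":0,"tz":0,"rx":0,"ry":0,"rz":0}]'

```text
time: 32.4
tool_pos: [532.2, -82.2, 29.1]
tcp_rot: [3.141, -0.001, -3.018]
contact_force: [-5.3, -1.1, 3.5]
grip_width: 44.2
finger_force: 30.0
```

carry_out --plan '[{"tx":0.5,"ty":0.06,"tz":0,"rx":0,"ry":0,"rz":0},{"tx":0.5,"ty":0.06,"tz":0,"rx":0,"ry":0,"rz":0},{"tx":0,"ty":0,"tz":0,"rx":0,"ry":0,"rz":0}]'

```text
time: 32.7
tool_pos: [533.0, -82.1, 29.1]
tcp_rot: [3.141, -0.001, -3.018]
contact_force: [-5.3, -1.2, 3.4]
grip_width: 43.6
finger_force: 30.0
```

carry_out --plan '[{"tx":0.5,"ty":0.06,"tz":0,"rx":0,"ry":0,"rz":0},{"tx":0.5,"ty":0.06,"tz":0,"rx":0,"ry":0,"rz":0},{"tx":0,"ty":0,"tz":0,"rx":0,"ry":0,"rz":0}]'

```text
time: 33.0
tool_pos: [534.0, -82.0, 29.1]
tcp_rot: [3.141, -0.001, -3.018]
contact_force: [-5.7, -0.8, 3.7]
grip_width: 43.6
finger_force: 30.0
```

carry_out --plan '[{"tx":0.5,"ty":0.06,"tz":0,"rx":0,"ry":0,"rz":0},{"tx":0,"ty":0,"tz":0,"rx":0,"ry":0,"rz":0}]'

```text
time: 33.2
tool_pos: [533.9, -82.0, 29.1]
tcp_rot: [3.141, -0.002, -3.018]
contact_force: [-8.6, -1.5, 5.8]
grip_width: 43.8
finger_force: 30.0
```

carry_out --plan '[{"tx":0.5,"ty":0.06,"tz":0,"rx":0,"ry":0,"rz":0},{"tx":0,"ty":0,"tz":0,"rx":0,"ry":0,"rz":0},{"tx":0,"ty":0,"tz":0,"rx":0,"ry":0,"rz":0}]'

```text
time: 33.5
tool_pos: [534.0, -82.0, 29.1]
tcp_rot: [3.141, -0.003, -3.018]
contact_force: [-10.1, -1.9, 6.9]
grip_width: 43.9
finger_force: 30.0
```

It stalled at 534 with the force climbing to 10 N, exactly where the stop is expected, so it is home. I'll release and retreat straight up.

carry_out --plan '[{"tx":0,"ty":0,"tz":0,"rx":0,"ry":0,"rz":0},{"tx":0,"ty":0,"tz":0,"rx":0,"ry":0,"rz":0},{"tx":0,"ty":0,"tz":0,"rx":0,"ry":0,"rz":0},{"tx":0,"ty":0,"tz":0,"rx":0,"ry":0,"rz":0},{"tx":0,"ty":0,"tz":10,"rx":0,"ry":0,"rz":0},{"tx":0,"ty":0,"tz":30,"rx":0,"ry":0,"rz":0},{"tx":0,"ty":0,"tz":40,"rx":0,"ry":0,"rz":0},{"tx":0,"ty":0,"tz":40,"rx":0,"ry":0,"rz":0},{"tx":-30,"ty":0,"tz":30,"rx":0,"ry":0,"rz":0},{"tx":-45,"ty":0,"tz":10,"rx":0,"ry":0,"rz":0},{"tx":-45,"ty":0,"tz":0,"rx":0,"ry":0,"rz":0},{"tx":0,"ty":0,"tz":0,"rx":0,"ry":0,"rz":0}]' --gripper 0

```text
time: 34.7
tool_pos: [410.2, -80.5, 189.0]
tcp_rot: [3.14, -0.003, -3.019]
contact_force: [0.8, -0.3, 0.0]
grip_width: 92.0
finger_force: 0.0
```

```bash
python3 - <<'E'
from h import *
mom(1)
m=bot.camera_model("top"); im=bot.capture("top")[:,:,::-1].copy(); cv2.imwrite("pics/top1.png",im); hsv=cv2.cvtColor(im,cv2.COLOR_BGR2HSV)
lab=((hsv[...,1]<50)&(hsv[...,2]>90)).astype(np.uint8)*255
for s,z in [((190,164),56),((259,187),56),((332,183),64)]:
    print(s,box(m,blob(lab,s,32),z))
m=bot.camera_model("side"); im=bot.capture("side")[:,:,::-1].copy(); cv2.imwrite("pics/side1.png",im); hsv=cv2.cvtColor(im,cv2.COLOR_BGR2HSV)
K=m["camera_matrix"]
for X in [(575,289,56),(517,109,56),(535,-82.7,64)]:
    p=K@(np.array(m["R"])@np.array(X)+m["t"]); s=(int(p[0]/p[2]),int(p[1]/p[2])); lab=((hsv[...,1]<60)&(hsv[...,2]>90)).astype(np.uint8)*255
    try: print("side",s,box(m,blob(lab,s,30),X[2]))
    except Exception as e: print(s,"none")
E
```

```text
My [-0.021] mean M,F [ 0.041 -0.017 -0.019  0.844 -0.299  0.03 ] rot [ 3.140e+00 -3.000e-03 -3.019e+00] z [410.2 -80.5 189. ] w 92.0 0.0 t 34.7
(190, 164) (array([574.7, 289.9], dtype=float32), 0.105, [40.3, 137.7])
(259, 187) (array([516.8, 109.1], dtype=float32), 0.052, [40.6, 136.6])
(332, 183) (array([543.6, -80. ], dtype=float32), 0.126, [41.8, 117.2])
side (248, 140) (array([576. , 290.1], dtype=float32), 0.113, [38.7, 135.0])
side (278, 187) (array([466.7, 106.1], dtype=float32), -1.495, [31.4, 37.8])
side (342, 226) (array([ 537. , -100.7], dtype=float32), -0.069, [27.3, 131.7])
```

A and B are back within 1 mm. The arm partly hides C, so I'll move aside for one clean check.

carry_out --plan '[{"tx":0,"ty":20,"tz":10,"rx":0,"ry":0,"rz":0},{"tx":0,"ty":40,"tz":10,"rx":0,"ry":0,"rz":0},{"tx":0,"ty":45,"tz":10,"rx":0,"ry":0,"rz":0},{"tx":0,"ty":45,"tz":10,"rx":0,"ry":0,"rz":0},{"tx":0,"ty":45,"tz":0,"rx":0,"ry":0,"rz":0},{"tx":0,"ty":45,"tz":0,"rx":0,"ry":0,"rz":0},{"tx":0,"ty":40,"tz":0,"rx":0,"ry":0,"rz":0},{"tx":0,"ty":20,"tz":0,"rx":0,"ry":0,"rz":0},{"tx":0,"ty":0,"tz":0,"rx":0,"ry":0,"rz":0}]'

```text
time: 35.7
tool_pos: [416.4, 221.1, 228.8]
tcp_rot: [3.141, 0.001, -3.014]
contact_force: [-0.2, 0.1, -0.3]
grip_width: 91.9
finger_force: 0.0
```

```bash
python3 - <<'E'
from h import *
for n in("top","side"):
    m=bot.camera_model(n); im=bot.capture(n)[:,:,::-1].copy(); cv2.imwrite(f"pics/{n}2.png",im); hsv=cv2.cvtColor(im,cv2.COLOR_BGR2HSV)
    K=m["camera_matrix"]; p=K@(np.array(m["R"])@np.array((535,-82.7,64))+m["t"]); s=(int(p[0]/p[2]),int(p[1]/p[2]))
    for th in(90,120,150):
        lab=((hsv[...,1]<50)&(hsv[...,2]>th)).astype(np.uint8)*255
        print(n,s,th,box(m,blob(lab,s,32),64))
E
```

```text
top (334, 179) 90 (array([533. , -81.1], dtype=float32), 0.125, [41.5, 137.9])
top (334, 179) 120 (array([535.3, -82. ], dtype=float32), 0.123, [31.0, 88.0])
top (334, 179) 150 (array([534.8, -81.6], dtype=float32), 0.127, [29.3, 85.5])
side (342, 226) 90 (array([536.5, -82.7], dtype=float32), 0.121, [34.3, 90.3])
side (342, 226) 120 (array([536.3, -82.6], dtype=float32), 0.127, [30.0, 85.7])
side (342, 226) 150 (array([536.4, -82.5], dtype=float32), 0.127, [27.1, 83.2])
```

The canister centre is at (535,−82), against a cradle origin of (535,−82.7) with matching yaw, so it is flat and home. Handing in.

```bash
python3 -c "
from plant import bot
print(bot.close_job())"
```

```text
the job is handed in; nothing more can be done
None
```

The rattling canister was the rightmost of the three (world y ≈ −287); it lies flat in the cradle, home against the brass stop, the two sound ones are back within about 1 mm of where they stood, and the job was handed in at about 36 s.

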